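# Third hand for a kindling crate panel

## Robot

A 6-joint arm with a two-finger parallel gripper is mounted at the origin on the work surface. World frame = base frame: x ahead of the robot, y to its left, z up, the work surface at z = 0. Lengths are in m, angles in rad, forces in N, time in s.
With the tool pointing down it reaches from about 0.375 to 0.9 m from the base axis. Payload 3.1 kg.
Tool frame: the origin (TCP) lies between the finger pads; the fingertips stand 17 mm ahead of it and the grasp point (between the pads) lies 2 mm behind it (robot.nose_length is the distance from the TCP to the fingertips, in m); z points along the fingers, y is the line along which they close (so a half turn about z gives the same grasp; the last joint's range is limited). The gripper opens to 87 mm and grips with 3 to 60 N. Pads are 19 mm wide; open, the fingers measure 117 mm over their backs; the gripper's body (75 mm by 190 mm) begins 51 mm behind the grasp point.
Start: joints at [1.077, 0.527, 1.433, -0, 1.181, -0.178], TCP at [0.194, 0.594, 0.207] pointing down, gripper open.
Joint ranges: [-3.08, 3.08], [-0.75, 2.2], [0.22, 2.44], [-1.43, 4.57], [0, 2.65], [-2.85, 2.85]. Speed limits (rad/s): [2.79, 2.79, 3.14, 3.14, 3.14, 3.14].

## Interface

Orientations are given as a unit quaternion [x, y, z, w].
In Python, from rig import robot, cams gives the robot as it stands.
- The arm moves only by the shell command python3 -m pendant 'ROWS' [FORCE]. ROWS is JSON, a list of rows, each an object with "jaw": the opening, from 0 (shut) to 1 (fully open); "linear": the shift along the tool's x, y, z in cm, a list of three; "twist": the turn about the tool's z in degrees. A call has 1 to 12 rows; each row shifts and turns the commanded pose from where the row before left it, along the tool's axes as they then stand; what a row does not reach is not made up. A row lasts 1/12 s, in which the tool goes at most 41.7 mm and 7.16 degrees, less where a joint would pass 70% of its speed; a pose out of reach is approached as far as the arm can. A call is refused whole if a number of a shift passes 4.17 or a number of a turn 7.16, either way. A call with a gripper value outside its range is refused whole. The fingers move at their own pace and stop on an object; FORCE is the grip in N (left out, the last holds). Time passes only in rows, so rows that do not move let the fingers close. It gives the time, the measured TCP pose, the force, the opening and the grip force at its end, in the units of the state.
- robot.get_obs(): the state, without advancing time (a new reading comes with each control period).
- cams.camera(name): name is "scene" or "top" or "wrist"; returns a dict with "color" (420x560x3 uint8, blue, green, red), "depth" (420x560 float32, m along the optical axis (not along the pixel's ray), 0 where there is no reading), "fov_y" (degrees; the focal length in pixels is half the picture's height over the tangent of half this angle, whatever the lens; pixels are square), "cx", "cy" (the principal point, pixels), "view" (4x4, takes a point from world to camera coordinates). Camera axes: x right, y down, z forward; pixel columns grow to the right and rows downward; lengths in m; the calibration is good to about 2 mm. A picture is of the moment at which its call begins.
- robot.hand_in(): hands the job in; it is judged then, once.
The state is a dict: "time": time; "q": joint angles; "joint_velocities": joint speeds; "joint_torque": joint torques, N m; "position": TCP position; "tool_rot": TCP orientation; "ft_force": force on the tool from outside, world axes, zero at the start; "moment": the same for the moment, N m; "grip_width": finger opening in m; "grip_force": force on a finger pad.
Only numpy, scipy, OpenCV 4.12 (cv2) and the standard library are available. Lean on these libraries where they do the work, as an engineer would, in place of code of your own. Each camera call takes 0.05 s, during which the arm holds its last target. There are 200 camera calls.

## Task

Slide the taller plywood panel straight up out of the slotted rack, carry it upright to the assembly jig and press its face flat against the fronts of both sprung posts, centred across them and with its top edge level with the post tops, so that I can screw it on. Push gently with a steady 12 N or so, shared about evenly by the two posts, with only the panel touching the jig, and finish while still holding it there: do not let go. Leave the short panel and the other things on the bench where they are.

Things in the scene. Friction and masses are not known exactly. Their poses are not given: they have to be found in the camera images.
- panel: the taller plywood panel: a plain board 10 mm thick (its x), 160 mm wide (its y), 110 mm tall (its z), 100 to 180 g, with four small dark pilot holes. Origin: centre of its lower edge. At the start it stands upright in one of the rack's two slots, either one, its underside 12 mm above the bench, so its top edge is 122 mm above the bench.
- panel_top (a point): the middle of the taller panel's top edge, 110 mm above its origin
- short_panel: the other plywood panel, 10 x 160 mm but only 60 mm tall, standing in the other slot (top edge 72 mm above the bench). Origin: centre of its lower edge. Leave it there.
- rack: wooden slotted rack fixed to the bench, 140 (its x) x 190 (its y) mm, base 12 mm thick. Cheek blocks near its two y ends only (55 to 85 mm from the middle), tops 50 mm above the bench, leave two slots running along y, 13 mm wide and 38 mm deep, at x = -30 and +30 mm. Origin: centre of its underside. The panels' x and y lie along the rack's.
- jig: steel assembly jig fixed to the bench; its x points to its back: the direction to press, roughly away from the robot. Origin: on the bench, midway between its two posts, below their front faces (x = 0). Base plate 20 mm thick, x -20 to 130, y -95 to 95 mm; back wall at x = 115 to 130 mm, 65 mm tall from the bench. Between the posts 89 mm are clear, with only the base below.
- jig_top (a point): fixed point of the jig midway between the posts at the height of their tops, 150 mm above the bench, in the plane of their unpressed front faces. With the panel against the posts the middle of its top edge is 5 mm (half its thickness) before the front faces, and its lower edge hangs 40 mm above the bench, 20 mm clear of the base.
- post_left: left wooden post of the jig, 25 x 25 mm in section, centred at the jig's y = +57 mm, its top 150 mm above the bench. Origin: foot of its front face, 20 mm above the bench, at the jig's x = 0 when free. The post stays upright and slides back along the jig's x, by itself, against a spring of 0.7 N per mm without preload (6 N at 8.6 mm), up to an end stop at 20 mm; the origin moves with it
- post_right: right wooden post, the same, centred at the jig's y = -57 mm
- jar: glass screw jar with a steel lid, 56 mm in diameter, 85 mm tall, standing near the middle of the bench. Origin: centre of its underside. Leave it
- screwdriver: screwdriver lying across the near side of the bench. Leave it
- square: try square lying flat on the far side of the bench: wooden stock 20 x 110 x 16 mm (origin under its middle) with a steel blade 110 mm long. Leave it
Things that resemble listed ones, but are neither listed nor needed, are in the scene too. What is shaped like the panel but blue or orange is not meant.

How it is judged:
By the outcome, as a careful person would: the job done as asked, in the order asked, and still so for the second after the job is handed in, while the arm keeps its last pose, push and grip.
It also fails if it takes over 48 s, if anything falls off the work surface, if the arm or the gripper's body presses on something with over 40 N, if the wrist force passes 120 N, or if a joint passes its speed limit or range.

## Working session

There is one attempt and no reset: what is moved stays moved. The work goes in short steps, Python scripts to look and compute and a shell command to move; the robot and the scene stay as the last step left them, time stands still between calls to the robot, and variables do not carry over. Pictures are saved under pics/ and viewed, at most 10 in all, crops included, and the job is handed in when it is done.

```bash
ls; mkdir -p pics; cat > h.py <<'E'
import numpy as np, cv2
from rig import robot, cams
def pts(c):
    h,w=c['depth'].shape; f=h/2/np.tan(np.radians(c['fov_y'])/2)
    u,v=np.meshgrid(np.arange(w),np.arange(h)); z=c['depth']
    P=np.stack([(u-c['cx'])/f*z,(v-c['cy'])/f*z,z],-1)
    V=np.array(c['view']); return (P-V[:3,3])@V[:3,:3]
E
python3 - <<'E'
from h import *
o=robot.get_obs(); print({k:np.round(v,3) for k,v in o.items()})
for n in ['top','scene']:
    c=cams.camera(n); cv2.imwrite(f'pics/{n}0.png',c['color']); np.savez(f'{n}0.npz',P=pts(c),c=c['color'],d=c['depth'],f=c['fov_y'])
    print(n,np.round(c['view'],3).tolist())
E
```

```text
pics
{'time': np.float64(0.0), 'q': array([ 1.076,  0.528,  1.434, -0.   ,  1.181, -0.179]), 'joint_velocities': array([-0.001, -0.   , -0.001, -0.001,  0.001, -0.   ]), 'joint_torque': array([-1.0000e-03, -4.4005e+01, -1.7659e+01,  6.3000e-02,  5.8000e-02,
       -0.0000e+00]), 'position': array([0.194, 0.593, 0.206]), 'tool_rot': array([ 0.157,  0.988, -0.001, -0.   ]), 'ft_force': array([-0.327,  0.286,  0.182]), 'moment': array([-0.038, -0.033,  0.008]), 'grip_force': np.float64(0.0), 'grip_width': np.float64(0.087)}
top [[0.026, -1.0, -0.011, -0.064], [-0.994, -0.025, -0.104, 0.569], [0.103, 0.014, -0.995, 1.21], [0.0, 0.0, 0.0, 1.0]]
scene [[0.039, 0.999, -0.016, 0.041], [0.657, -0.037, -0.753, -0.272], [-0.753, 0.019, -0.658, 1.613], [0.0, 0.0, 0.0, 1.0]]
```

View pics/top0.png

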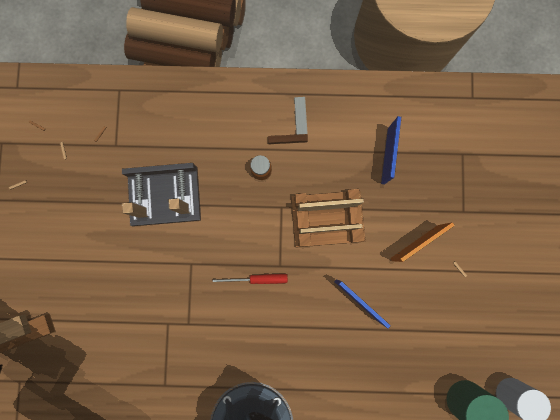

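View pics/scene0.png

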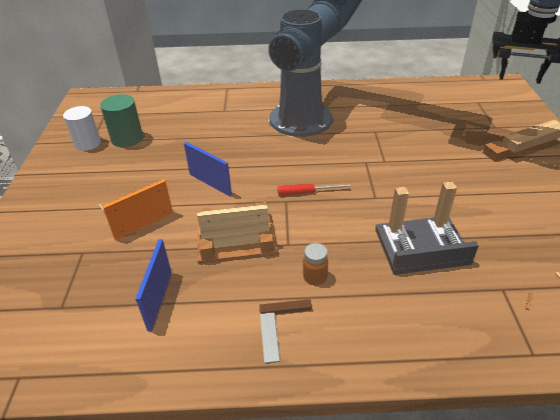

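Top view: rack at (328,218) with two light strips, one at (330,203) (far slot) and one at (330,229) (near slot). The jig is at (160,195), with posts at (130,208) and (177,204). Jar (260,166), square (290,125), screwdriver (250,279). The blue and orange boards at (392,150), (360,303) and (425,240) are decoys. I'll tell the two plywood panels apart by height, and confirm in an enlarged crop.

```bash
python3 - <<'E'
from h import *
def line(Q):
    r=cv2.minAreaRect((Q[:,:2]*1000).astype(np.float32)); b=cv2.boxPoints(r)/1000
    return np.round(r[0],1),np.round(r[1],1),round(r[2],2)
for n in ['top','scene']:
    P=np.load(f'{n}0.npz')['P'].reshape(-1,3); x,y,z=P.T
    print(n)
    R=(abs(y+.14)<.16)&(x>.38)&(x<.62)
    # rack region
    for nm,lo,hi in [('tallpanel',.105,.135),('short/top',.062,.08),('cheeks',.042,.056)]:
        m=R&(z>lo)&(z<hi)&(abs(y+.17)<.12)
        Q=P[m]; print(nm,m.sum(), *( [np.round(Q.mean(0),4),*line(Q)] if m.sum()>5 else []))
    m=(y>.1)&(y<.45)&(x>.38)&(x<.75)&(z>.143)&(z<.157)
    Q=P[m]; 
    ymid=(Q[:,1].max()+Q[:,1].min())/2
    for s in (1,-1):
        q=Q[(Q[:,1]-ymid)*s>0]; print('post',s,len(q),np.round(np.median(q,0),4),np.round(q.min(0),3),np.round(q.max(0),3),*line(q))
    m=(y>.1)&(y<.45)&(x>.38)&(x<.8)&(z>.058)&(z<.072); Q=P[m]; print('wall',len(Q),*line(Q))
    m=(y>.1)&(y<.45)&(x>.38)&(x<.8)&(z>.014)&(z<.028); Q=P[m]; print('base',len(Q),*line(Q))
a=cv2.imread('pics/top0.png')[180:255,280:375]; b=cv2.imread('pics/scene0.png')[195:265,185:290]
a=cv2.resize(a,(400,316),interpolation=2); b=cv2.resize(b,(400,316),interpolation=2)
cv2.imwrite('pics/crop.png',np.hstack([a,b]))
E
```

```text
top
tallpanel 303 [ 0.5736 -0.1867  0.1204] [ 481.4 -196.5] [202.2 159.7] 6.19
short/top 292 [ 0.5238 -0.1919  0.0715] [ 476.7 -196.6] [192.3 159.3] 6.06
cheeks 976 [ 0.543  -0.1874  0.0495] [ 498.6 -194.5] [238.2 170.4] 6.08
post 1 116 [0.5487 0.3109 0.15  ] [0.536 0.298 0.143] [0.563 0.326 0.155] [549.7 312.1] [25.  26.7] 6.69
post -1 113 [0.561  0.1983 0.1499] [0.548 0.186 0.144] [0.576 0.211 0.155] [561.9 198.8] [24.9 25.9] 8.07
wall 460 [608.1 260.8] [130.4 188.2] 5.86
base 2432 [596.8 259.9] [148.3 191.1] 6.54
scene
tallpanel 572 [ 0.5775 -0.1906  0.1154] [ 482.9 -200.9] [209.5 159.5] 6.45
short/top 468 [ 0.5627 -0.1936  0.0711] [ 482.7 -198.5] [208.8 159.2] 5.2
cheeks 628 [ 0.5737 -0.1865  0.0488] [ 499.7 -197.3] [242.5 170. ] 5.22
post 1 99 [0.5529 0.3062 0.1481] [0.537 0.294 0.143] [0.568 0.322 0.151] [551.8 308.4] [29.6 27.1] 4.16
post -1 100 [0.5673 0.1939 0.1482] [0.551 0.181 0.143] [0.577 0.209 0.151] [563.7 195.1] [26.6 26.9] 3.99
wall 648 [608.8 257.4] [134.2 190.3] 6.01
base 1950 [600.4 256.5] [153.6 192.8] 6.16
```

View pics/crop.png

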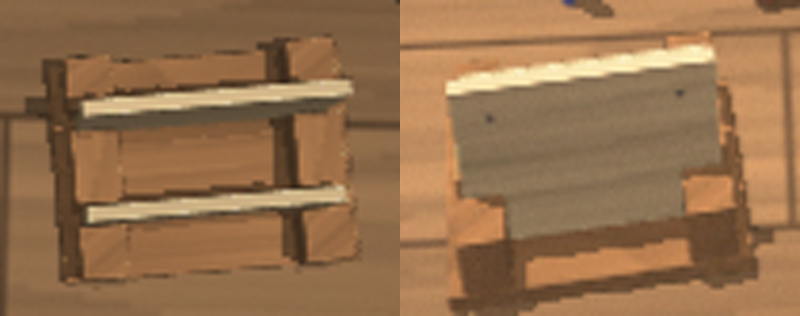

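The crop confirms it. The far strip (top pixel (330,203)) reaches z≈0.12 and shows pilot holes, so it is the tall panel. The near strip is at 0.072, so it is the short one. Next I'll fit the poses precisely and work out the first move.

```bash
cat >> h.py <<'E'
def rect(Q):
    r=cv2.minAreaRect((Q[:,:2]*1000).astype(np.float32)); b=cv2.boxPoints(r)
    e=max((b[1]-b[0],b[2]-b[1]),key=np.linalg.norm)
    psi=np.degrees(np.arctan2(-e[0],e[1])); psi=(psi+90)%180-90   # yaw of short axis when long axis ~ y
    return np.round(r[0],1),np.round(r[1],1),round(psi,2)
def tool():
    from scipy.spatial.transform import Rotation as R
    o=robot.get_obs(); M=R.from_quat(o['tool_rot']).as_matrix()
    return np.array(o['position']),M,np.degrees(np.arctan2(M[1,1],M[0,1])),o
E
python3 - <<'E'
from h import *
for n in ['top','scene']:
    P=np.load(f'{n}0.npz')['P'].reshape(-1,3); x,y,z=P.T
    R=(abs(y+.19)<.13)&(x>.45)&(x<.65)
    for nm,lo,hi,xl in [('tall',.116,.127,.54),('short',.066,.077,.45),('cheek',.045,.055,.45)]:
        Q=P[R&(z>lo)&(z<hi)&(x>xl)]
        if nm=='short': Q=Q[Q[:,0]<.545-(Q[:,1]+.19)*.1]
        if len(Q)>5:
            k=np.polyfit(Q[:,1],Q[:,0],1); print(n,nm,len(Q),*rect(Q),'fit yaw',np.degrees(np.arctan(-k[0])).round(2),'x mid',np.polyval(k,-.19).round(4),'y',Q[:,1].min().round(4),Q[:,1].max().round(4),'z',np.median(Q[:,2]).round(4))
    J=(y>.1)&(y<.45)&(x>.5)&(x<.8)
    for nm,lo,hi in [('wall',.058,.070),('base',.014,.026)]:
        Q=P[J&(z>lo)&(z<hi)&((x>.62) if nm=='wall' else True)]; print(n,nm,len(Q),*rect(Q))
p,M,yaw,o=tool(); print(p,yaw)
E
```

```text
top tall 267 [ 576.7 -186.1] [ 10.4 159.7] 6.19 fit yaw 6.03 x mid 0.577 y -0.2658 -0.1067 z 0.1217
top short 240 [ 517.3 -193.1] [ 10.2 157.7] 6.15 fit yaw 6.2 x mid 0.5167 y -0.2717 -0.1151 z 0.0717
top cheek 944 [ 547.2 -189.4] [140.4 170.2] 6.07 fit yaw 3.46 x mid 0.5449 y -0.2791 -0.0982 z 0.0496
top wall 420 [664.6 266.6] [ 16.6 188.2] 6.01
top base 2275 [596.8 259.9] [148.3 191.1] 6.54
scene tall 307 [ 579.4 -189.7] [ 17.4 158.8] 4.99 fit yaw 6.36 x mid 0.58 y -0.2691 -0.1106 z 0.1201
scene short 71 [ 516.3 -195.9] [  7.2 157.5] 6.69 fit yaw 6.2 x mid 0.5153 y -0.2737 -0.1175 z 0.0709
scene cheek 573 [ 549.3 -193.1] [145.5 169.1] 6.2 fit yaw 4.29 x mid 0.5805 y -0.2834 -0.1024 z 0.0488
scene wall 521 [666.5 263.5] [ 18.2 190.3] 6.01
scene base 1725 [600.4 256.5] [153.6 192.8] 6.16
[0.19374968 0.59348369 0.20617258] 71.90498942493566
```

```bash
python3 -m pendant '[{"jaw":1,"linear":[0,0,-2],"twist":7},{"jaw":1,"linear":[0,0,0],"twist":7},{"jaw":1,"linear":[0,0,0],"twist":7},{"jaw":1,"linear":[0,0,0],"twist":7},{"jaw":1,"linear":[0,0,0],"twist":7},{"jaw":1,"linear":[0,0,0],"twist":7},{"jaw":1,"linear":[0,0,0],"twist":7},{"jaw":1,"linear":[0,0,0],"twist":7},{"jaw":1,"linear":[0,0,0],"twist":7},{"jaw":1,"linear":[0,0,0],"twist":3}]'
```

```text
time: 0.93
position: [0.1939, 0.5937, 0.2264]
tool_rot: [0.672, 0.741, -0.001, 0.0]
ft_force: [-0.1, -0.2, 0.2]
grip_width: 0.087
grip_force: 0.0
```

```bash
python3 -m pendant '[{"jaw":1,"linear":[-2,0.7,0],"twist":-0.5},{"jaw":1,"linear":[-3.7,1.3,0],"twist":0},{"jaw":1,"linear":[-3.7,1.3,0],"twist":0},{"jaw":1,"linear":[-3.7,1.3,0],"twist":0},{"jaw":1,"linear":[-3.7,1.3,0],"twist":0},{"jaw":1,"linear":[-3.7,1.3,0],"twist":0},{"jaw":1,"linear":[-3.7,1.3,0],"twist":0},{"jaw":1,"linear":[-3.7,1.3,0],"twist":0},{"jaw":1,"linear":[-3.7,1.3,0],"twist":0},{"jaw":1,"linear":[-3.7,1.3,0],"twist":0},{"jaw":1,"linear":[-3.7,1.3,0],"twist":0},{"jaw":1,"linear":[-3.7,1.3,0],"twist":0}]' && python3 -m pendant '[{"jaw":1,"linear":[-3.7,1.4,0],"twist":0},{"jaw":1,"linear":[-3.7,1.4,0],"twist":0},{"jaw":1,"linear":[-3.7,1.4,0],"twist":0},{"jaw":1,"linear":[-3.7,1.4,0],"twist":0},{"jaw":1,"linear":[-3.7,1.4,0],"twist":0},{"jaw":1,"linear":[-3.7,1.4,0],"twist":0},{"jaw":1,"linear":[-3.7,1.4,0],"twist":0},{"jaw":1,"linear":[-3.7,1.4,0],"twist":0},{"jaw":1,"linear":[-3.0,1.4,0],"twist":0},{"jaw":1,"linear":[-2,1.0,0],"twist":0},{"jaw":1,"linear":[0,0,0],"twist":0}]'
python3 - <<'E'
from h import *
c=cams.camera('wrist'); cv2.imwrite('pics/w1.png',c['color']); P=pts(c).reshape(-1,3); np.savez('w1.npz',P=P)
x,y,z=P.T; Q=P[(z>.116)&(z<.128)&(abs(x-.577)<.06)&(abs(y+.187)<.12)]
print(len(Q)); 
if len(Q)>5: print(rect(Q),Q.min(0),Q.max(0),np.median(Q,0))
p,M,yaw,o=tool(); print(p,yaw,o['time'],o['ft_force']); print(M.round(3))
d=np.array([.577,-.187,.095])-p; print('shift cm',(M.T@d*100).round(2))
E
```

```text
time: 1.93
position: [0.3908, 0.1846, 0.227]
tool_rot: [0.666, 0.746, -0.0, -0.0]
ft_force: [1.0, 1.5, 0.1]
grip_width: 0.0872
grip_force: 0.0
time: 2.85
position: [0.5671, -0.1472, 0.2266]
tool_rot: [0.668, 0.744, -0.0, 0.002]
ft_force: [0.6, -1.0, -0.4]
grip_width: 0.0868
grip_force: 0.0
1702
(array([ 577.1, -176. ]), array([ 10. , 137.4]), np.float32(6.21)) [ 0.56480649 -0.24464941  0.11676156] [ 0.58895456 -0.10745106  0.12375504] [ 0.57614972 -0.16881117  0.12124016]
[ 0.5651522  -0.14451196  0.22630555] 6.234015792471698 2.9 [-0.77216873  0.83665364 -0.84832406]
[[-0.109  0.994 -0.   ]
 [ 0.994  0.109 -0.   ]
 [-0.    -0.    -1.   ]]
shift cm [-4.35  0.72 13.13]
```

View pics/w1.png

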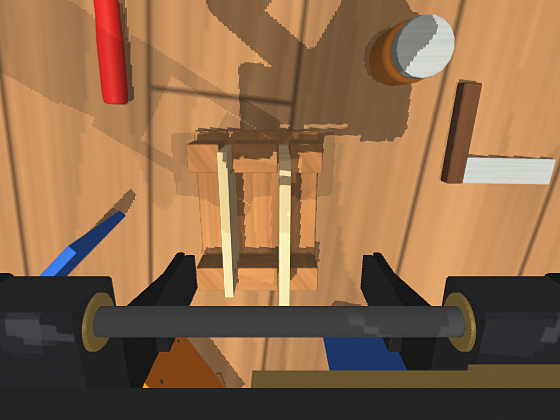

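The wrist view shows the tall panel as the strip at (285,230), the short panel at (228,220), and the fingers straddling the tall one. I'll align above it and descend part of the way.

```bash
python3 -m pendant '[{"jaw":0.6,"linear":[-1.5,0.3,1],"twist":0},{"jaw":0.6,"linear":[-1.5,0.3,1],"twist":0},{"jaw":0.6,"linear":[-1.3,0.2,2],"twist":0},{"jaw":0.6,"linear":[0,0,2],"twist":0},{"jaw":0.6,"linear":[0,0,1],"twist":0},{"jaw":0.6,"linear":[0,0,0],"twist":0},{"jaw":0.6,"linear":[0,0,0],"twist":0},{"jaw":0.6,"linear":[0,0,0],"twist":0}]'
python3 - <<'E'
from h import *
c=cams.camera('wrist'); P=pts(c).reshape(-1,3)
x,y,z=P.T; Q=P[(z>.116)&(z<.128)&(abs(x-.577)<.02)&(abs(y+.187)<.12)]
print(len(Q),rect(Q),Q.max(0)) if len(Q)>5 else print(0)
p,M,yaw,o=tool(); print(p,yaw,o['time'],o['ft_force'])
d=np.array([.578,-.1865,.095])-p; print('shift cm',(M.T@d*100).round(2))
E
```

```text
time: 3.57
position: [0.5776, -0.184, 0.1577]
tool_rot: [0.666, 0.746, 0.0, 0.001]
ft_force: [0.4, 0.4, 1.2]
grip_width: 0.0531
grip_force: 0.0
2953 (array([ 578.3, -187.6]), array([ 10. , 160.5]), np.float32(6.17)) [ 0.59121843 -0.10740882  0.12371353]
[ 0.57785584 -0.18408551  0.1581409 ] 6.449607216984019 3.6167 [ 0.11424857  0.45000417 -0.87223631]
shift cm [-0.23 -0.02  6.31]
```

```bash
python3 -m pendant '[{"jaw":0.6,"linear":[-0.3,0,1],"twist":0.2},{"jaw":0.6,"linear":[0,0,2],"twist":0},{"jaw":0.6,"linear":[0,0,2],"twist":0},{"jaw":0.6,"linear":[0,0,1.3],"twist":0},{"jaw":0.6,"linear":[0,0,0],"twist":0},{"jaw":0.6,"linear":[0,0,0],"twist":0},{"jaw":0,"linear":[0,0,0],"twist":0},{"jaw":0,"linear":[0,0,0],"twist":0},{"jaw":0,"linear":[0,0,0],"twist":0},{"jaw":0,"linear":[0,0,0],"twist":0},{"jaw":0,"linear":[0,0,0],"twist":0},{"jaw":0,"linear":[0,0,0],"twist":0}]' 45
python3 -m pendant '[{"jaw":0,"linear":[0,0,0],"twist":0},{"jaw":0,"linear":[0,0,0],"twist":0},{"jaw":0,"linear":[0,0,0],"twist":0},{"jaw":0,"linear":[0,0,0],"twist":0}]'
python3 -c "
from h import *
p,M,yaw,o=tool(); print(p,yaw,o['ft_force'],o['moment']);print(M.round(4))"
```

```text
time: 4.62
position: [0.5776, -0.1872, 0.0944]
tool_rot: [0.668, 0.744, 0.0, 0.0]
ft_force: [0.6, 0.8, 0.1]
grip_width: 0.0201
grip_force: 0.0
time: 4.95
position: [0.5775, -0.1871, 0.0942]
tool_rot: [0.668, 0.744, 0.0, 0.0]
ft_force: [-0.5, -0.2, 1.1]
grip_width: 0.0094
grip_force: 45.0
[ 0.57747234 -0.1870913   0.09416354] 6.204441311419923 [-0.50033473 -0.21145833  1.077396  ] [-0.10066625  0.05755644  0.01484134]
[[-0.1081  0.9941  0.    ]
 [ 0.9941  0.1081 -0.    ]
 [-0.      0.     -1.    ]]
```

```bash
python3 -m pendant '[{"jaw":0,"linear":[0,0,-0.5],"twist":0},{"jaw":0,"linear":[0,0,-0.8],"twist":0},{"jaw":0,"linear":[0,0,-1],"twist":0},{"jaw":0,"linear":[0,0,-1.2],"twist":0},{"jaw":0,"linear":[0,0,-1.2],"twist":0},{"jaw":0,"linear":[0,0,-1.2],"twist":0},{"jaw":0,"linear":[0,0,-1.2],"twist":0},{"jaw":0,"linear":[0,0,-1.2],"twist":0},{"jaw":0,"linear":[0,0,-0.7],"twist":0},{"jaw":0,"linear":[0,0,0],"twist":0},{"jaw":0,"linear":[0,0,0],"twist":0}]'
python3 - <<'E'
from h import *
c=cams.camera('wrist'); P=pts(c).reshape(-1,3)
p,M,yaw,o=tool(); print(p,yaw,o['time'],o['ft_force'],o['moment'],o['grip_width'])
T=(P-p)@M; Q=T[(T[:,2]<-.02)&(T[:,2]>-.045)&(abs(T[:,1])<.015)&(abs(T[:,0])<.12)]
if len(Q)>5:print('panel top in tool',len(Q),rect(Q[:,[1,0]]*[1,1]),np.median(Q,0),Q.min(0),Q.max(0))
# posts/jig target from top cam
th=np.radians(6.1); X=np.array([np.cos(th),np.sin(th)]); f=np.array([.5558,.2555])-.0125*X; print('front mid',f)
pre=f-.065*X; d=np.r_[pre,p[2]]-p; print('shift to pre',(M.T@d*100).round(2))
c=cams.camera('scene'); cv2.imwrite('pics/s2.png',c['color'])
E
```

```text
time: 5.87
position: [0.5776, -0.1872, 0.1847]
tool_rot: [0.668, 0.744, 0.0, 0.001]
ft_force: [-0.2, 1.2, -1.8]
grip_width: 0.0095
grip_force: 45.0
[ 0.57711057 -0.18688593  0.1839223 ] 6.206611270013845 5.9167 [-0.09311619  0.29611647 -1.92125929] [-0.09935613 -0.00748444  0.04404772] 0.009253236116293119
panel top in tool 5790 (array([ 1.3, 13.1]), array([132.3,  27.6]), np.float32(-7.87)) [ 0.02065505  0.00134798 -0.02793261] [-0.05342817 -0.01288869 -0.04497926] [ 0.07941495  0.01497841 -0.02004315]
front mid [0.54337078 0.2541717 ]
shift to pre [ 4.422e+01 -5.090e+00  2.000e-02]
```

View pics/s2.png

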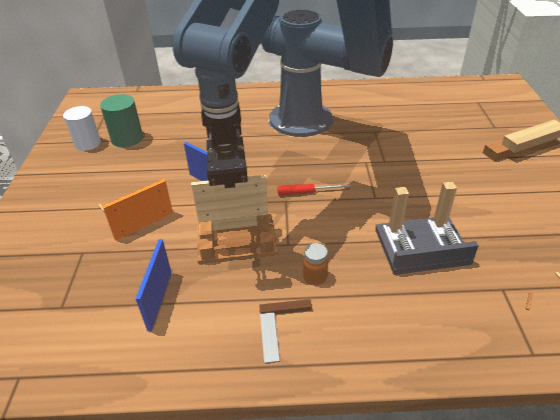

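The panel has come out cleanly: upright at (232,205) in the picture, and the short panel still in the rack. Now I'll carry it to a point in front of the jig.

```bash
python3 -m pendant '[{"jaw":0,"linear":[1,-1,0],"twist":0},{"jaw":0,"linear":[2,-1,0],"twist":0},{"jaw":0,"linear":[3,-1,0],"twist":0},{"jaw":0,"linear":[3,-1,0],"twist":0},{"jaw":0,"linear":[3,-1,0],"twist":0},{"jaw":0,"linear":[3,0,0],"twist":0},{"jaw":0,"linear":[3,0,0],"twist":0},{"jaw":0,"linear":[3,0,0],"twist":0},{"jaw":0,"linear":[3,0,0],"twist":0},{"jaw":0,"linear":[3,0,0],"twist":0},{"jaw":0,"linear":[3,0,0],"twist":0},{"jaw":0,"linear":[3,0,0],"twist":0}]' && python3 -m pendant '[{"jaw":0,"linear":[3,0,0],"twist":0},{"jaw":0,"linear":[3,0,0],"twist":0},{"jaw":0,"linear":[2.5,0,0.5],"twist":0},{"jaw":0,"linear":[1.7,0,1],"twist":0},{"jaw":0,"linear":[1,0,1],"twist":0},{"jaw":0,"linear":[0,0,1.2],"twist":0},{"jaw":0,"linear":[0,0,1],"twist":0},{"jaw":0,"linear":[0,0,0.5],"twist":0},{"jaw":0,"linear":[0,0,0],"twist":0},{"jaw":0,"linear":[0,0,0],"twist":0},{"jaw":0,"linear":[0,0,0],"twist":0},{"jaw":0,"linear":[0,0,0],"twist":0}]'
python3 - <<'E'
from h import *
for n in ['wrist','top','scene']:
    c=cams.camera(n); P=pts(c); p,M,yaw,o=tool()
    cv2.imwrite(f'pics/{n}3.png',c['color'])
    Q=P.reshape(-1,3); x,y,z=Q.T
    th=np.radians(6.1); X=np.array([np.cos(th),np.sin(th)]);Y=np.array([-X[1],X[0]])
    u=(Q[:,:2]-[.5434,.2542])@X; v=(Q[:,:2]-[.5434,.2542])@Y
    print(n)
    for s in (1,-1):
        q=Q[(z>.14)&(z<.156)&(abs(v-57*s*.001)<.03)&(u>-.015)&(u<.045)]
        if len(q)>20: print(' post',s,len(q),*rect(q),np.median(q[:,2]).round(4))
    q=Q[(z>.142)&(z<.165)&(u>-.09)&(u<-.03)&(abs(v)<.1)]; q=q[q[:,2]>np.percentile(q[:,2],95)-.004] if len(q)>20 else q
    if len(q)>20:
        k=np.polyfit(q[:,1],q[:,0],1); print(' panel',len(q),*rect(q),np.median(q[:,2]).round(4),'yaw',np.degrees(np.arctan(-k[0])).round(2))
print(p,yaw,o['time'],o['ft_force'],o['moment'],o['grip_width'])
E
```

```text
time: 6.97
position: [0.4912, 0.137, 0.1833]
tool_rot: [0.668, 0.744, -0.001, -0.001]
ft_force: [0.8, 0.4, -1.1]
grip_width: 0.0094
grip_force: 45.0
time: 7.97
position: [0.4807, 0.2466, 0.1327]
tool_rot: [0.668, 0.744, 0.001, 0.0]
ft_force: [-0.3, 0.2, -1.0]
grip_width: 0.0095
grip_force: 45.0
wrist
 post 1 3170 [550.5 311.4] [25.9 25. ] -83.62 0.1491
 panel 5009 [480.6 260. ] [132.2  27. ] -1.25 0.1598 yaw 6.11
top
 post -1 116 [561.9 198.9] [24.7 26.3] 7.98 0.1499
 panel 86 [485.1 207.6] [ 9.9 79.1] 5.09 0.1608 yaw 5.67
scene
 post 1 116 [551.3 307.9] [28.4 25.5] -84.22 0.1476
 post -1 116 [564.2 194.3] [28.6 26.7] -81.35 0.1482
 panel 123 [490.4 206.3] [30.9 79.6] 15.98 0.1591 yaw 4.47
[0.48037213 0.24681649 0.13260301] 6.18386747025449 8.1167 [ 0.61470876  0.22113376 -1.71733145] [-0.07856274  0.03486332 -0.0424572 ] 0.009434308299036274
```

View pics/wrist3.png

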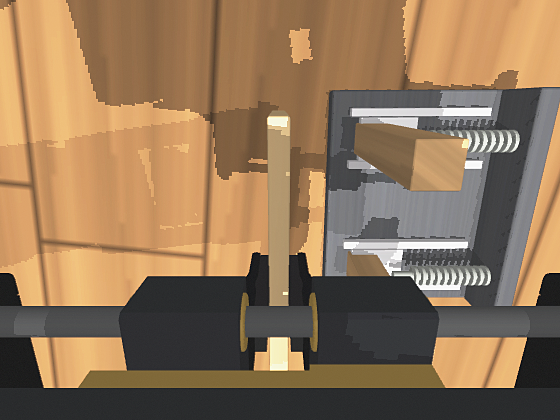

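```bash
cat >> h.py <<'E'
th=np.radians(6.1); X=np.array([np.cos(th),np.sin(th)]);Y=np.array([-X[1],X[0]])
def jig(Q): D=Q[:,:2]-[.5434,.2542]; return D@X,D@Y
def look(n,zl,uc):
    c=cams.camera(n); Q=pts(c).reshape(-1,3); u,v=jig(Q); z=Q[:,2]
    for s in (1,-1):
        m=(z>.144)&(z<.154)&(abs(v-.057*s)<.02)&(u>.0)&(u<.045)
        if m.sum()>40: print(n,'post',s,m.sum(),'u',np.percentile(u[m],[1,99]).round(4),'v',np.percentile(v[m],[1,99]).round(4),'z',np.median(z[m]).round(4))
    m=(abs(z-zl)<.005)&(abs(u-uc)<.007)&(abs(v)<.1)&(abs(v)>.04)
    for s in (1,-1):
        k=m&(v*s>0)
        if k.sum()>20: print(n,'panel',s,k.sum(),'edge v',np.percentile(v[k]*s,99.5).round(4),'u',u[k].mean().round(4),'z',np.percentile(z[k],[50,90]).round(4))
E
python3 - <<'E'
from h import *
p,M,yaw,o=tool(); print(jig(p[None]),p)
for n in ['wrist','top','scene']: look(n,.1605,jig(p[None])[0][0])
E
```

```text
(array([-0.06345561]), array([-0.00064411])) [0.48037213 0.24681649 0.13260301]
wrist post 1 3013 u [0.0006 0.0253] v [0.0438 0.0685] z 0.1492
wrist panel 1 2010 edge v 0.0789 u -0.0625 z [0.1598 0.1606]
wrist panel -1 368 edge v 0.0532 u -0.0623 z [0.1597 0.1604]
top post -1 107 u [0.0008 0.0249] v [-0.0702 -0.0451] z 0.1503
top panel -1 75 edge v 0.0803 u -0.0636 z [0.1602 0.1621]
scene post 1 93 u [0.0009 0.0275] v [0.0401 0.065 ] z 0.1481
scene post -1 97 u [0.0021 0.0286] v [-0.0741 -0.0491] z 0.1482
scene panel -1 56 edge v 0.0838 u -0.0621 z [0.1583 0.1605]
```

```bash
python3 -m pendant '[{"jaw":0,"linear":[-0.03,0,0.5],"twist":0},{"jaw":0,"linear":[0,0.5,0.56],"twist":0},{"jaw":0,"linear":[0,1,0],"twist":0},{"jaw":0,"linear":[0,1,0],"twist":0},{"jaw":0,"linear":[0,1,0],"twist":0},{"jaw":0,"linear":[0,1,0],"twist":0},{"jaw":0,"linear":[0,0.5,0],"twist":0},{"jaw":0,"linear":[0,0,0],"twist":0},{"jaw":0,"linear":[0,0,0],"twist":0},{"jaw":0,"linear":[0,0,0],"twist":0},{"jaw":0,"linear":[0,0,0],"twist":0},{"jaw":0,"linear":[0,0,0],"twist":0}]'
python3 - <<'E'
from h import *
p,M,yaw,o=tool(); print(jig(p[None]),p,yaw)
for n in ['wrist','top']: look(n,.15,jig(p[None])[0][0])
F=[];
for i in range(6): cams.camera('top'); o=robot.get_obs(); F.append(np.r_[o['ft_force'],o['moment']])
print(np.mean(F,0).round(3),np.std(F,0).round(2),o['time'])
E
```

```text
time: 9.27
position: [0.5291, 0.252, 0.1215]
tool_rot: [0.668, 0.744, -0.0, -0.0]
ft_force: [0.1, 0.9, -1.2]
grip_width: 0.0096
grip_force: 45.0
(array([-0.0144978]), array([-0.00063802])) [0.52905209 0.252025   0.12147418] 6.2197005400000025
wrist post 1 3275 u [0.0009 0.0254] v [0.0438 0.0685] z 0.1492
wrist panel 1 2012 edge v 0.0788 u -0.0135 z [0.1486 0.1494]
wrist panel -1 366 edge v 0.0534 u -0.0132 z [0.1486 0.1492]
top post -1 110 u [0.0004 0.0243] v [-0.0697 -0.0455] z 0.1497
top panel -1 71 edge v 0.0803 u -0.0143 z [0.1494 0.1521]
[-0.034 -0.214 -1.723 -0.074  0.03  -0.009] [0.56 0.5  0.66 0.02 0.03 0.03] 9.6667
```

```bash
python3 -m pendant '[{"jaw":0,"linear":[0,0.3,-0.04],"twist":0},{"jaw":0,"linear":[0,0.3,0],"twist":0},{"jaw":0,"linear":[0,0.2,0],"twist":0},{"jaw":0,"linear":[0,0.2,0],"twist":0},{"jaw":0,"linear":[0,0.2,0],"twist":0},{"jaw":0,"linear":[0,0.2,0],"twist":0},{"jaw":0,"linear":[0,0.1,0],"twist":0},{"jaw":0,"linear":[0,0,0],"twist":0},{"jaw":0,"linear":[0,0,0],"twist":0},{"jaw":0,"linear":[0,0,0],"twist":0}]'
cat > m.py <<'E'
from h import *
p,M,yaw,o=tool(); print(jig(p[None]),p,yaw)
for n in ['wrist','top','scene']: look(n,.15,jig(p[None])[0][0])
F=[]
for i in range(9): cams.camera('top'); o=robot.get_obs(); F.append(np.r_[o['ft_force'],o['moment']])
F=np.mean(F,0)-[-.03,-.2,0,-.074,.03,-.009]; print(F.round(3),'push',-(F[:2]@X).round(2),'Mz',F[5].round(3),o['time'],o['grip_width'])
E
python3 m.py
```

```text
time: 10.5
position: [0.5423, 0.2534, 0.1216]
tool_rot: [0.668, 0.744, -0.002, -0.001]
ft_force: [-4.9, -0.1, 1.6]
grip_width: 0.0096
grip_force: 45.0
(array([-0.00116088]), array([-0.00072092])) [0.5423223  0.2533598  0.12155806] 6.218699050058074
wrist post 1 4217 u [0.0002 0.0293] v [0.039  0.0754] z 0.1491
wrist post -1 493 u [0.0005 0.0133] v [-0.0529 -0.0374] z 0.1487
wrist panel 1 2141 edge v 0.0788 u 0.0002 z [0.1487 0.1496]
wrist panel -1 378 edge v 0.0535 u 0.0005 z [0.1487 0.1493]
top post -1 134 u [0.0002 0.0288] v [-0.0747 -0.0396] z 0.15
top panel -1 74 edge v 0.079 u -0.0005 z [0.1501 0.1516]
scene post -1 128 u [0.0004 0.0311] v [-0.0758 -0.0375] z 0.148
scene panel -1 59 edge v 0.0842 u 0.0001 z [0.1475 0.1494]
[-5.484 -0.55   1.677 -0.103  0.907  0.035] push 5.51 Mz 0.035 11.1 0.00950113741770511
```

```bash
python3 -m pendant '[{"jaw":0,"linear":[0,0.1,-0.05],"twist":0},{"jaw":0,"linear":[0,0.1,0],"twist":0},{"jaw":0,"linear":[0,0.1,0],"twist":0},{"jaw":0,"linear":[0,0.1,0],"twist":0},{"jaw":0,"linear":[0,0.1,0],"twist":0},{"jaw":0,"linear":[0,0.1,0],"twist":0},{"jaw":0,"linear":[0,0,0],"twist":0},{"jaw":0,"linear":[0,0,0],"twist":0},{"jaw":0,"linear":[0,0,0],"twist":0},{"jaw":0,"linear":[0,0,0],"twist":0}]'; python3 m.py
```

```text
time: 11.93
position: [0.5452, 0.2537, 0.1216]
tool_rot: [0.668, 0.744, -0.005, -0.003]
ft_force: [-9.7, -1.0, 3.4]
grip_width: 0.0096
grip_force: 45.0
(array([0.0017662]), array([-0.00070324])) [0.54523093 0.25368842 0.12157225] 6.229197020170055
wrist post 1 4855 u [0.0003 0.0323] v [0.0383 0.076 ] z 0.1491
wrist post -1 648 u [0.0004 0.0164] v [-0.0531 -0.0374] z 0.1487
wrist panel 1 2126 edge v 0.0788 u 0.0032 z [0.1488 0.1496]
wrist panel -1 387 edge v 0.0535 u 0.0035 z [0.1487 0.1493]
top post -1 155 u [0.0002 0.0317] v [-0.0749 -0.0377] z 0.1494
top panel -1 74 edge v 0.0799 u 0.0025 z [0.1493 0.1525]
scene post -1 137 u [0.0008 0.0348] v [-0.0746 -0.0385] z 0.1481
scene panel -1 59 edge v 0.0845 u 0.0031 z [0.1475 0.1492]
[-9.808 -0.786  3.904 -0.159  1.642  0.031] push 9.84 Mz 0.031 12.5333 0.00944316841171554
```

```bash
cat > t.py <<'E'
from h import *
Q=np.concatenate([pts(cams.camera('scene')).reshape(-1,3) for _ in range(3)]); u,v=jig(Q); z=Q[:,2]
def fit(m,nm):
    for _ in range(4):
        A=np.c_[z[m],v[m],np.ones(m.sum())]; k=np.linalg.lstsq(A,u[m],rcond=None)[0]
        r=u-(k[0]*z+k[1]*v+k[2]); s=1.4826*np.median(abs(r[m])); m=m&(abs(r)<2.5*s+1e-4)
    print(nm,m.sum(),'pitch du/dz deg',np.degrees(k[0]).round(2),'yaw du/dv deg',np.degrees(k[1]).round(2),'u mid',(k[0]*.12+k[1]*(v[m].mean())+k[2]).round(4),'sd',s.round(5))
for lo,hi in ((.06,.143),): 
    fit((z>lo)&(z<hi)&(abs(v+.002)<.03)&(abs(u-.009)<.012),'panel mid')
    fit((z>lo)&(z<hi)&(v<-.078)&(v>-.086)&(abs(u-.009)<.012),'panel R')
    for s in (.053,-.0615): fit((z>.07)&(z<hi)&(abs(v-s)<.009)&(abs(u-.034)<.012),f'post back {s}')
p,M,yaw,o=tool(); print('tool z',M[:,2].round(4),o['time'])
E
python3 t.py
```

```text
panel mid 1629 pitch du/dz deg 0.74 yaw du/dv deg -0.22 u mid 0.0071 sd 0.00151
panel R 301 pitch du/dz deg 0.25 yaw du/dv deg 35.66 u mid 0.0058 sd 0.00271
post back 0.053 499 pitch du/dz deg -0.32 yaw du/dv deg 1.31 u mid 0.0318 sd 0.00145
post back -0.0615 516 pitch du/dz deg -0.16 yaw du/dv deg -0.95 u mid 0.0324 sd 0.00147
tool z [-0.0111 -0.0021 -0.9999] 12.6833
```

```bash
python3 -m pendant '[{"jaw":0,"linear":[0,0.1,0],"twist":0},{"jaw":0,"linear":[0,0.1,0],"twist":0},{"jaw":0,"linear":[0,0.1,0],"twist":0},{"jaw":0,"linear":[0,0,0],"twist":0},{"jaw":0,"linear":[0,0,0],"twist":0},{"jaw":0,"linear":[0,0,0],"twist":0}]' 25; python3 m.py | tail -1; python3 t.py
```

```text
time: 13.18
position: [0.5468, 0.2539, 0.1216]
tool_rot: [0.668, 0.745, -0.006, -0.004]
ft_force: [-12.2, -1.4, 5.8]
grip_width: 0.0098
grip_force: 25.0
[-12.165  -1.083   5.52   -0.201   2.039   0.029] push 12.21 Mz 0.029 13.7833 0.009916348633994073
panel mid 1640 pitch du/dz deg 0.66 yaw du/dv deg -0.24 u mid 0.0087 sd 0.0015
panel R 302 pitch du/dz deg 0.43 yaw du/dv deg 36.51 u mid 0.0073 sd 0.00297
post back 0.053 486 pitch du/dz deg -0.08 yaw du/dv deg -1.76 u mid 0.0336 sd 0.00145
post back -0.0615 516 pitch du/dz deg -0.06 yaw du/dv deg -0.22 u mid 0.034 sd 0.00139
tool z [-0.014  -0.0026 -0.9999] 13.9333
```

```bash
python3 -m pendant '[{"jaw":0,"linear":[0,0,0],"twist":0},{"jaw":0,"linear":[0,0,0],"twist":0},{"jaw":0,"linear":[0,0,0],"twist":0},{"jaw":0,"linear":[0,0,0],"twist":0},{"jaw":0,"linear":[0,0,0],"twist":0},{"jaw":0,"linear":[0,0,0],"twist":0}]' 20; python3 m.py; python3 t.py; python3 -c "
from h import *
a=cams.camera('scene')['color'][150:290,340:500]; cv2.imwrite('pics/end.png',cv2.resize(a,(640,560)))"
```

```text
time: 14.43
position: [0.5468, 0.2539, 0.1215]
tool_rot: [0.668, 0.744, -0.006, -0.004]
ft_force: [-11.8, -0.7, 5.7]
grip_width: 0.0095
grip_force: 20.0
(array([0.00334187]), array([-0.00069063])) [0.54679634 0.2538684  0.12154678] 6.23327123417662
wrist post 1 5209 u [0.0002 0.0339] v [0.0383 0.076 ] z 0.1491
wrist post -1 721 u [0.0005 0.0181] v [-0.0531 -0.0374] z 0.1487
wrist panel 1 2113 edge v 0.0788 u 0.0048 z [0.1487 0.1496]
wrist panel -1 381 edge v 0.0535 u 0.0052 z [0.1486 0.1493]
top post -1 162 u [0.0001 0.0332] v [-0.0751 -0.0389] z 0.1499
top panel -1 77 edge v 0.0794 u 0.0042 z [0.1495 0.152 ]
scene post -1 154 u [0.0016 0.0363] v [-0.0758 -0.0376] z 0.1478
scene panel -1 59 edge v 0.0837 u 0.0048 z [0.1476 0.1494]
[-11.894  -1.336   5.647  -0.19    2.016   0.025] push 11.97 Mz 0.025 15.0333 0.00949855365160212
panel mid 1606 pitch du/dz deg 0.66 yaw du/dv deg -0.32 u mid 0.0087 sd 0.00139
panel R 312 pitch du/dz deg 0.76 yaw du/dv deg 35.84 u mid 0.0074 sd 0.00284
post back 0.053 492 pitch du/dz deg 0.21 yaw du/dv deg -0.66 u mid 0.0335 sd 0.00149
post back -0.0615 511 pitch du/dz deg 0.4 yaw du/dv deg -1.12 u mid 0.034 sd 0.00144
tool z [-0.0141 -0.0026 -0.9999] 15.1833
```

View pics/end.png

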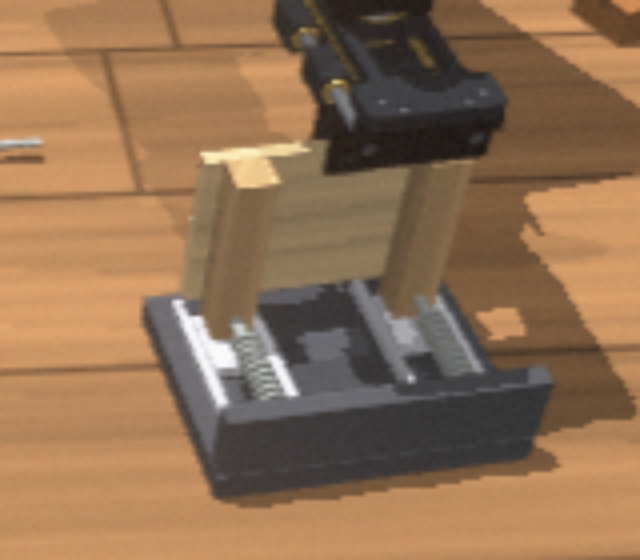

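The picture shows the panel against both posts, its top edge level with theirs at (250,160) and (450,165). Only the panel touches the jig, and both posts are pushed in about equally. The push is steady at 12.0 N, so I'm handing in.

```bash
python3 -c "
from rig import robot
print(robot.hand_in())"
```

```text
the job is handed in; nothing more can be done
None
```

The taller panel is held upright against both sprung posts with a steady push of about 12 N, shared nearly evenly; it is centred and level with their tops to within about 0.5 mm, but leans about half a degree, touching slightly harder at the top. The job is handed in, still gripped.

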